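Tare the balance with the cover shut and print the zero

ROBOT

A 6-joint arm with a two-finger parallel gripper is mounted at the origin on the work surface. World frame = base frame: x ahead of the robot, y to its left, z up, the work surface at z = 0. Lengths are in m, angles in rad, forces in N, time in s.
With the tool pointing down it reaches from about 0.375 to 0.9 m from the base axis. Payload 3.1 kg.
Tool frame: the origin (TCP) lies between the finger pads; the fingertips stand 8 mm ahead of it and the grasp point (between the pads) lies 11 mm behind it; z points along the fingers, y is the line along which they close (so a half turn about z gives the same grasp; the last joint's range is limited). The gripper opens to 87 mm and grips with 3 to 60 N. Pads are 19 mm wide; open, the fingers measure 117 mm over their backs; the gripper's body (75 mm by 190 mm) begins 51 mm behind the grasp point.
Start: joints at [1.137, 0.527, 1.433, -0, 1.181, -0.178], TCP at [0.158, 0.605, 0.231] pointing down, gripper open.
Joint ranges: [-3.08, 3.08], [-0.75, 2.2], [0.22, 2.44], [-1.43, 4.57], [0, 2.65], [-2.85, 2.85]. Speed limits (rad/s): [2.79, 2.79, 3.14, 3.14, 3.14, 3.14].

INTERFACE

Orientations are given as a unit quaternion [x, y, z, w].
In Python, from rig import robot, vision, job gives the robot as it stands.
- The arm moves only by the shell command python3 -m handwheel 'ROWS' [OPENING] [FORCE]. ROWS is JSON, a list of rows, each a list of 4 numbers: the shift along the tool's x, y, z as a fraction of full scale, then the turn about the tool's z as a fraction of full scale. A call has 1 to 20 rows; each row is the pose to reach, as a shift and turn from the pose commanded when the call began, along the tool's axes at that moment, turning the shorter way round; what a row does not reach only later rows make up. Full scale, the value 1, is 300 mm for a shift and 2 pi rad for a turn. A row lasts 1/12 s, in which the tool goes at most 41.7 mm and 7.16 degrees, less where a joint would pass 70% of its speed; a pose out of reach is approached as far as the arm can. A call with a number of a shift or a turn outside -1 to 1 is refused whole. A call with a gripper value outside its range is refused whole. OPENING is the opening in per cent of the stroke, from 0 (shut) to 100 (fully open), set as the call begins (- or left out, the last holds). The fingers move at their own pace and stop on an object; FORCE is the grip in N (left out, the last holds). Time passes only in rows, so rows that repeat a pose let the fingers close. It gives the time, the measured TCP pose, the force, the opening and the grip force at its end, in the units of the state.
- robot.get_obs(): the state, without advancing time (a new reading comes with each control period).
- vision.camera(name): name is "scene" or "top"; returns a dict with "frame" (480x640x3 uint8, red, green, blue), "K" (3x3 intrinsics, pixels), "k1" (the pictures are not rectified: a ray, as slopes to the right and down, at radius r is drawn at 1 + k1 r^2 times it, then the intrinsics apply), "cam_to_world" (4x4, takes a point from camera to world coordinates). Camera axes: x right, y down, z forward; pixel columns grow to the right and rows downward; lengths in m; the calibration is good to about 2 mm. A picture is of the moment at which its call begins. There is no depth.
- job.hand_in(): hands the job in; it is judged then, once.
Trained networks look in the newest picture that a camera, given by its name, has taken for a name from the list of things; names that differ only in an ending like _2 or _b are one class to them, and where a whole thing is asked for, a point or a joint stands for the part that bears it (a point fixed in the world has none). Each returns a list of dicts, best first, with "conf" (0 to 1); they miss things now and then, are a little off and sometimes report something else, mostly with a low value. They report only what shows in the picture. A call takes as long as a camera call.
- vision.look_for(camera, label): "point" ([row, column] in pixels, amid what is visible of it).
- vision.outline_of(camera, label): "mask" (480x640 bool, what is visible of it) and "point" ([row, column] in pixels, amid what is visible of it).
The state is a dict: "time": time; "q": joint angles; "joint_velocities": joint speeds; "joint_torque": joint torques, N m; "position": TCP position; "tool_rot": TCP orientation; "ft_force": force on the tool from outside, world axes, zero at the start; "moment": the same for the moment, N m; "grip_width": finger opening in m; "grip_force": force on a finger pad.
Only numpy, scipy, OpenCV 4.12 (cv2) and the standard library are available. Lean on these libraries where they do the work, as an engineer would, in place of code of your own. Each camera call takes 0.05 s, during which the arm holds its last target. There are 200 camera calls.

TASK

Tare the laboratory balance for weighing finds and log its zero: with closed fingertips push the sliding glass cover fully shut over the empty dish, then press the wide tare key all the way down and let it come up, and then do the same with the square print key to the right of it (as the robot sees it). Pick nothing up, do not press the other two keys, and leave the dish, the clay finds and the jar undisturbed; finish with the cover still fully shut and every key up.

Things in the scene. Friction and masses are not known exactly. Their poses are not given: they have to be found in the camera images.
- balance: precision balance, fixed, pale grey, 320 mm long (x), 210 mm wide (y). Origin under its centre; +x to its back, +y to its left; its front faces the robot. Front key panel slopes up 10 degrees from 38 mm high (x = -160 mm) to 56 mm (x = -60 mm). Behind it a glass draught shield, x -50 to 100, y -80 to 80 mm, 137 mm high, round the pan. Key row at x = -127 mm: power y 80, units 42, tare -8, print -68 mm
- cover (a joint): how far the shield's glass cover is open, m: 0 = fully shut (end stop), 0.105 = open end stop. The cover slides along the balance's x, to +x (the back) to open, to -x (towards the keys) to shut; it stays where it is left, friction about 1.5 N
- cover_ridge (a point): middle of the top edge of the upright dark ridge on the glass cover by which it is pushed, 150 mm above the bench; moves with the cover. The ridge is 90 mm wide (balance y), 10 mm thick (balance x) and stands 14 mm above the pane. The pane (150 x 146 x 5 mm, its top 136 mm above the bench) reaches 14 mm in front of the ridge's middle and 136 mm behind it
- tare_key (a joint): travel of the tare key, m: 0 = up, 0.004 = fully down; springs back; 1 N to start, 4 N fully down
- tare_key_top (a point): centre of the top of the tare key, a wide grey bar 56 mm (balance y) by 22 mm, standing 6 mm proud of the panel, which slopes 10 degrees; it moves square to the panel. 50 mm above the bench; moves with the key
- print_key (a joint): travel of the print key, m: 0 = up, 0.004 = fully down; springs back; 1 N to start, 4 N fully down
- print_key_top (a point): centre of the top of the print key, grey, square, 22 mm, 6 mm proud, on the right of the tare key (balance -y side, 60 mm between centres); 50 mm above the bench; moves with the key
- unit_key (a joint): travel of the units key, m, like the others: the square one, 22 mm by 22 mm, next to the tare key on its left; must not be pressed
- power_key (a joint): travel of the power key, m, like the others: the round key, 22 mm across, at the left end of the row; must not be pressed
- dish: empty aluminium weighing dish, 68 mm across and 16 mm high, loose on the pan inside the shield; origin under its centre
- clay_box: archaeological find, upright open clay box 62 x 72 x 78 mm high, beside the balance; origin under its centre; bystander
- clay_plate: flat clay slip lid 28 x 62 x 10 mm, lying in front of the balance; origin under its centre; bystander
- jar: sample jar 48 mm across, 62 mm high, with a white cap, beside the balance; origin under its centre; bystander
- clay_lump: clay fragment about 45 x 30 x 18 mm beside the balance; origin under its centre; bystander

How it is judged:
On the way, in this order (a step that is already met when the one before it is completed fails the run):
1. the glass cover is fully shut, with no key pressed (value of joint cover below 0.004 m and value of joint each of tare_key, print_key below 0.0015 m), for 0.2 s.
2. the tare key is pressed down (value of joint tare_key above 0.0028 m and value of joint print_key below 0.0015 m), for 0.1 s.
3. the tare key is up again (value of joint each of tare_key, print_key below 0.0015 m), for 0.1 s.
4. the print key is pressed down, the tare key being up (value of joint print_key above 0.0028 m and value of joint tare_key below 0.0015 m), for 0.1 s.
At the end, for the whole second after the job is handed in: cover within 4 mm of fully shut, all four keys up (within 1.5 mm), the dish within 8 mm of where it stood and at rest, every bystander within 15 mm of where it stood; on the way the cover was shut, then the tare key went down at least 2.8 mm and came up, then the print key went down at least 2.8 mm (all of step 3 and value of joint cover below 0.004 m and value of joint each of unit_key, power_key below 0.0015 m and distance of dish from where it was at the start of the episode below 0.008 m and linear speed of dish below 0.02 m/s and distance of each of clay_box, clay_plate, jar, clay_lump from where it was at the start of the episode below 0.015 m); the robot touches nothing.
It fails at once if the power or the units key is pressed (more than 2 mm) (value of joint any of unit_key, power_key above 0.002 m).
It fails at once if the tare or print key is pressed (more than 2 mm) while the cover is open (more than 6 mm) (value of joint cover above 0.006 m and value of joint any of tare_key, print_key above 0.002 m).
It fails at once if the dish is touched by the fingers, or moves more than 8 mm (contact force between dish and the fingers above 0.5 N or distance of dish from where it was at the start of the episode above 0.008 m).
It fails at once if a find or the jar is moved or lifted more than 15 mm (distance of any of clay_box, clay_plate, jar, clay_lump from where it was at the start of the episode above 0.015 m).
It also fails if it takes over 48 s, if anything falls off the work surface, if the arm or the gripper's body presses on something with over 40 N, if the wrist force passes 120 N, or if a joint passes its speed limit or range.

## Working session

There is one attempt and no reset: what is moved stays moved. The work goes in short steps, Python scripts to look and compute and a shell command to move; the robot and the scene stay as the last step left them, time stands still between calls to the robot, and variables do not carry over. Pictures are saved under pics/ and viewed, at most 10 in all, crops included, and the job is handed in when it is done.

```bash
mkdir -p pics
cat > h.py <<'E'
import numpy as np, cv2
from rig import robot, vision, job
def ray(c,rc):
    K=c["K"]; p=np.array([[[rc[1],rc[0]]]],float)
    d=cv2.undistortPoints(p,K,np.array([c["k1"],0,0,0,0.]))[0,0]
    T=c["cam_to_world"]; return T[:3,3],T[:3,:3]@np.array([d[0],d[1],1])
def atz(c,rc,z):
    o,d=ray(c,rc); return o+d*(z-o[2])/d[2]
def proj(c,P):
    T=np.linalg.inv(c["cam_to_world"]); P=np.asarray(P,float).reshape(-1,3)
    r=cv2.projectPoints(P,cv2.Rodrigues(T[:3,:3])[0],T[:3,3],c["K"],np.array([c["k1"],0,0,0,0.]))[0][:,0]
    return r[:,::-1]
E
python3 - <<'E'
from h import *
print({k:np.round(v,3).tolist() if k!="time" else v for k,v in robot.get_obs().items()})
Z=dict(cover_ridge=.15,tare_key_top=.05,print_key_top=.05,unit_key=.05,power_key=.05,dish=.05,clay_box=.078,clay_plate=.01,jar=.062,clay_lump=.018,balance=.05)
for n in("scene","top"):
    c=vision.camera(n); cv2.imwrite(f"pics/{n}0.png",c["frame"][...,::-1])
    print(n,np.round(c["cam_to_world"][:3,3],3))
    for l,z in Z.items():
        for r in vision.look_for(n,l)[:2]: print(l,np.round(r["point"]),round(r["conf"],2),np.round(atz(c,r["point"],z),3))
E
```

```text
{'time': 0.0, 'q': [1.136, 0.528, 1.434, -0.0, 1.181, -0.178], 'joint_velocities': [-0.002, 0.0, -0.0, -0.001, 0.001, -0.002], 'joint_torque': [-0.001, -44.006, -17.659, 0.063, 0.058, -0.0], 'position': [0.158, 0.604, 0.23], 'tool_rot': [0.128, 0.992, -0.001, -0.0], 'ft_force': [0.422, 0.673, -0.016], 'moment': [-0.01, 0.035, -0.005], 'grip_force': 0.0, 'grip_width': 0.087}
scene [1.374 0.442 0.823]
cover_ridge [264. 312.] 0.59 [0.676 0.072 0.15 ]
tare_key_top [233. 363.] 0.61 [0.414 0.071 0.05 ]
clay_box [297. 416.] 0.61 [0.596 0.263 0.078]
clay_plate [268. 311.] 0.66 [ 0.543 -0.003  0.01 ]
jar [276. 232.] 0.9 [ 0.697 -0.11   0.062]
clay_lump [238. 262.] 0.44 [ 0.508 -0.156  0.018]
balance [282. 319.] 0.73 [0.618 0.057 0.05 ]
top [0.458 0.053 0.871]
cover_ridge [192. 319.] 0.95 [0.648 0.063 0.15 ]
cover_ridge [329. 310.] 0.5 [0.443 0.076 0.15 ]
tare_key_top [321. 336.] 0.96 [0.454 0.036 0.05 ]
tare_key_top [189. 320.] 0.16 [0.68  0.063 0.05 ]
print_key_top [320. 375.] 0.45 [ 0.454 -0.029  0.05 ]
unit_key [324. 310.] 0.5 [0.449 0.08  0.05 ]
dish [236. 324.] 0.77 [0.597 0.056 0.05 ]
clay_box [263. 211.] 0.59 [0.549 0.242 0.078]
clay_plate [373. 324.] 0.93 [0.366 0.058 0.01 ]
jar [202. 434.] 0.63 [ 0.654 -0.133  0.062]
clay_lump [291. 444.] 0.87 [ 0.505 -0.154  0.018]
balance [246. 322.] 0.62 [0.579 0.059 0.05 ]
```

View pics/top0.png

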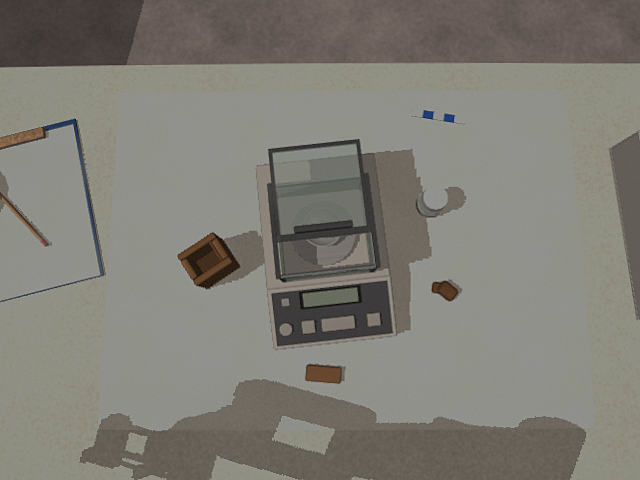

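View pics/scene0.png

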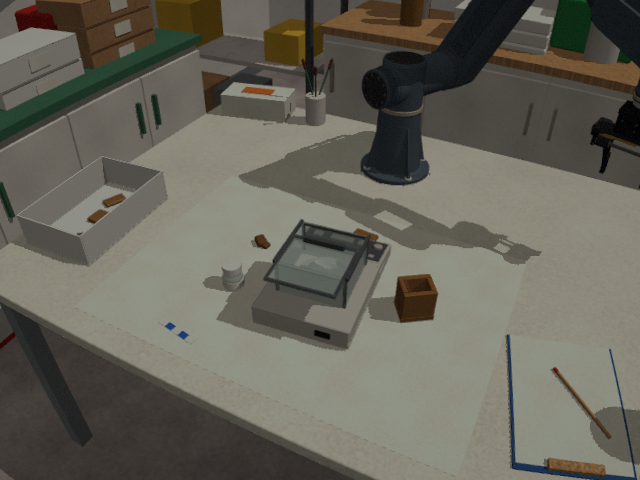

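The top picture shows the ridge as the dark bar at about (228, 323). The network's (192, 319) is the pane's middle. Keys are at: tare (323, 338), print (320, 374), units (327, 308) and power (329, 286).

Run:
```python
from h import *
c=vision.camera("top"); f=c["frame"]
cv2.imwrite("pics/crop.png",cv2.resize(f[130:390,250:400],None,fx=2.3*1.7,fy=2.3,interpolation=cv2.INTER_CUBIC)[...,::-1]) if 0 else cv2.imwrite("pics/crop.png",cv2.resize(f[205:355,255:405],None,fx=4,fy=4,interpolation=cv2.INTER_CUBIC)[...,::-1])
g=cv2.cvtColor(f,cv2.COLOR_RGB2GRAY)
# light keys on dark panel
m=(g>95).astype(np.uint8); m[:312]=0; m[336:]=0
n,l,s,ce=cv2.connectedComponentsWithStats(m)
for i in range(1,n):
    if 60<s[i,4]<800: print("key",s[i],np.round(ce[i][::-1],1),np.round(atz(c,ce[i][::-1],.05),4))
K={k:atz(c,p,.05) for k,p in dict(t=(323,338),p=(320,374),u=(327,308),w=(329,286)).items()}
yv=(K['w']-K['p'])[:2]; L=np.hypot(*yv); yv/=L; xv=np.array([yv[1],-yv[0]])
print("row length",L,"yaw",np.degrees(np.arctan2(xv[1],xv[0])))
O=np.mean([K[k][:2]-yv*v for k,v in dict(t=-.008,p=-.068,u=.042,w=.08).items()],0)+.127*xv
print("O",O,{k:np.round(v,4) for k,v in K.items()})
for p in[(228,323),(231,294),(223,352)]:
    r=atz(c,p,.15)[:2]; print("ridge",r,"bal",(r-O)@xv,(r-O)@yv)
```

```text
key [367 313  13  14 151] [319.2 373.3] [ 0.4564 -0.0256  0.05  ]
key [321 316  34  16 403] [323.3 337.7] [0.4499 0.0338 0.05  ]
key [302 320  13  14 147] [326.6 307.9] [0.4448 0.0835 0.05  ]
key [280 323  12  13 121] [329.2 285.3] [0.4405 0.121  0.05  ]
row length 0.14736608185149644 yaw 5.51802607878468
O [0.57510796 0.05317128] {'t': array([0.4504, 0.0333, 0.05  ]), 'p': array([ 0.4551, -0.0268,  0.05  ]), 'u': array([0.444 , 0.0833, 0.05  ]), 'w': array([0.4409, 0.1199, 0.05  ])}
ridge [0.59277464 0.0570514 ] bal 0.017957924032705994 0.0021633270058920924
ridge [0.58840744 0.10079541] bal 0.017817340163000475 0.04612457733283636
ridge [0.60022748 0.01320752] bal 0.02116025114293059 -0.04219403500893601
```

View pics/crop.png

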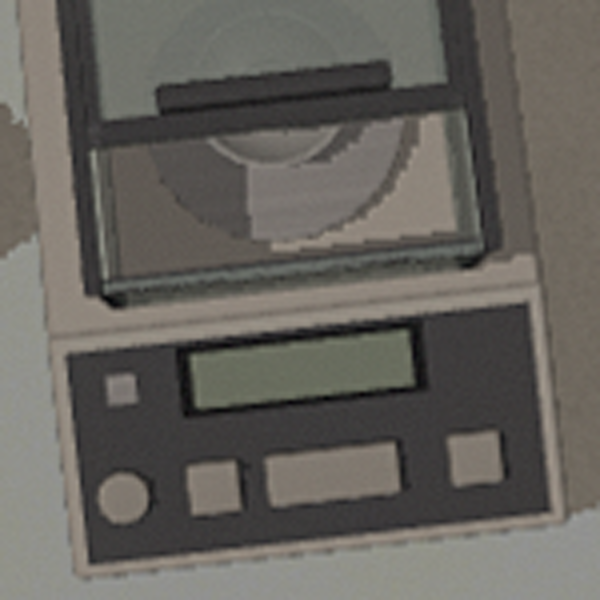

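The key spacing fits the given dimensions: balance yaw is about 6.2°, and the ridge is at (0.593, 0.057), roughly 54 mm open. I'm heading for a point behind the ridge with the fingers closed.

```bash
python3 -m handwheel '[[-0.98,-0.68,0,-0.058],[-0.98,-0.68,0,-0.058],[-0.98,-0.68,0,-0.058],[-0.98,-0.68,0,-0.058],[-0.98,-0.68,0,-0.058],[-0.98,-0.68,0,-0.058],[-0.98,-0.68,0,-0.058],[-0.98,-0.68,0,-0.058],[-0.98,-0.68,0,-0.058],[-0.98,-0.68,0,-0.058],[-0.98,-0.68,0,-0.058],[-0.98,-0.68,0,-0.058],[-0.98,-0.68,0,-0.058],[-0.98,-0.68,0,-0.058]]' 0 20
cat >> h.py <<'E'
from scipy.spatial.transform import Rotation as R
def to(t):
    o=robot.get_obs(); r=R.from_quat(o["tool_rot"]); x=r.as_matrix()[:,0]
    print("t",o["time"],"tcp",np.round(o["position"],4),"F",np.round(o["ft_force"],1),"tool y angle",np.degrees(np.arctan2(*r.as_matrix()[[1,0],1])).round(2))
    print("rows",np.round(r.inv().apply(np.array(t)-o["position"])/.3,4))
E
python3 -c "
from h import *
to([.623,.060,.230])"
```

```text
time: 2.42
position: [0.3899, 0.3339, 0.2306]
tool_rot: [-0.055, 0.998, 0.0, -0.0]
ft_force: [-0.4, 0.3, -0.8]
grip_width: 0.0035
grip_force: 0.0
t 2.4167 tcp [0.3899 0.3339 0.2306] F [-0.4  0.3 -0.8] tool y angle 96.35
rows [-0.6713 -0.9932  0.0016]
```

```bash
python3 -m handwheel '[[-0.67,-0.993,0,0],[-0.67,-0.993,0,0],[-0.67,-0.993,0,0],[-0.67,-0.993,0,0],[-0.67,-0.993,0,0],[-0.67,-0.993,0,0],[-0.67,-0.993,0,0],[-0.67,-0.993,0,0],[-0.67,-0.993,0,0],[-0.67,-0.993,0,0],[-0.67,-0.993,0,0],[-0.67,-0.993,0,0],[-0.67,-0.993,0,0],[-0.67,-0.993,0,0]]'
python3 - <<'E'
from h import *
to([.623,.060,.149])
for n in("top","scene"):
    c=vision.camera(n)
    tip=robot.get_obs()["position"]-[0,0,.008]
    print(n,proj(c,[tip,[.593,.057,.15]]).round(0))
    s=(slice(120,350),slice(220,420)) if n=="top" else (slice(170,370),slice(230,430))
    cv2.imwrite(f"pics/{n}1.png",cv2.resize(c["frame"][s],None,fx=2.5,fy=2.5,interpolation=cv2.INTER_CUBIC)[...,::-1])
E
```

```text
time: 3.58
position: [0.622, 0.0603, 0.2306]
tool_rot: [-0.055, 0.998, 0.0, -0.0]
ft_force: [-0.4, -0.6, 0.1]
grip_width: 0.0003
grip_force: 0.0
t 3.5833 tcp [0.622  0.0603 0.2306] F [-0.4 -0.6  0.1] tool y angle 96.36
rows [-0.0036 -0.0016  0.2719]
top [[197. 320.]
 [228. 323.]]
scene [[217. 320.]
 [238. 325.]]
```

View pics/scene1.png

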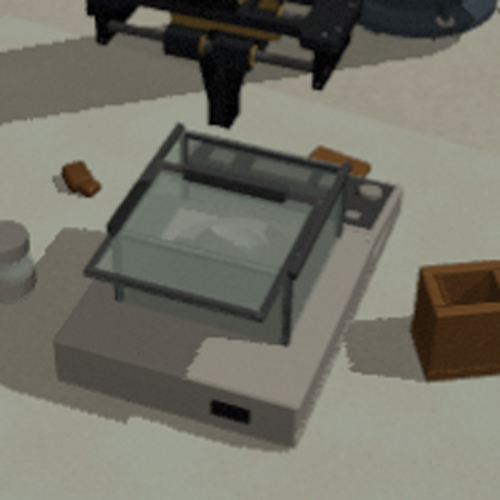

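The scene crop shows the fingertip at about (122, 222) crop, where predicted. The ridge is at about (183, 250) crop, a few pixels off my prediction, so I'll check that with a model overlay.

Run:
```python
from h import *
out=[]
a=np.radians(6.25); X=np.array([np.cos(a),np.sin(a),0]); Y=np.array([-np.sin(a),np.cos(a),0])
for n in("top","scene"):
    f=cv2.imread(f"pics/{n}0.png"); c=vision.camera(n)
    r0,c0=(205,270) if n=="top" else (215,275); k=6
    im=cv2.resize(f[r0:r0+66,c0:c0+100],None,fx=k,fy=k,interpolation=cv2.INTER_CUBIC)
    im=np.clip(im*1.6,0,255).astype(np.uint8)
    m=np.array([.593,.057,0])
    for z,col in((.15,(0,0,255)),(.136,(0,255,255))):
        P=[m+[0,0,z]+s*X*.005+t*Y*.045 for s,t in((1,1),(1,-1),(-1,-1),(-1,1))]
        q=((proj(c,P)-[r0,c0]+.5)*k)[:,::-1]
        cv2.polylines(im,[q.astype(np.int32)],True,col,1)
    out.append(im[:300] if 0 else im)
im=np.vstack(out); im=cv2.resize(im,(450,594)); cv2.imwrite("pics/ov.png",im)
```

```text
(no output)
```

View pics/ov.png

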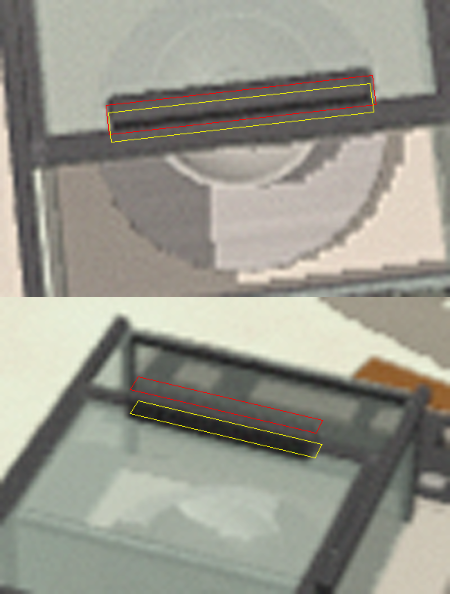

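Both views agree to within about 3 mm, with the ridge nearer x≈0.596. The fingers clear its back face by about 10 mm, so I'm going down in small steps.

```bash
python3 -m handwheel '[[0,0,0.1,0],[0,0,0.18,0],[0,0,0.22,0],[0,0,0.25,0],[0,0,0.265,0],[0,0,0.272,0],[0,0,0.272,0],[0,0,0.272,0]]'
python3 - <<'E'
from h import *
to([.623,.060,.149])
c=vision.camera("scene")
cv2.imwrite("pics/s2.png",cv2.resize(c["frame"][190:300,270:400],None,fx=5,fy=5,interpolation=cv2.INTER_CUBIC)[...,::-1])
E
```

```text
time: 4.45
position: [0.6238, 0.0585, 0.1499]
tool_rot: [-0.054, 0.999, -0.0, 0.001]
ft_force: [0.6, 0.2, 0.3]
grip_width: 0.0004
grip_force: 0.0
t 4.45 tcp [0.6238 0.0585 0.1499] F [0.6 0.2 0.3] tool y angle 96.22
rows [0.0022 0.0053 0.0031]
```

View pics/s2.png

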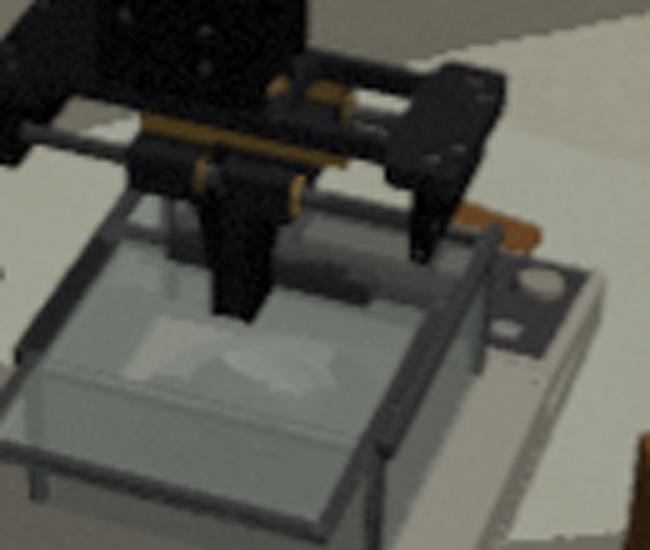

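The finger stands behind the ridge, just above the pane. Tool +x is the closing direction, so I'll push about 60 mm slowly, then feel for the stop.

```bash
python3 -m handwheel '[[0.01,0,0,0],[0.02,0,0,0],[0.03,0,0,0],[0.04,0,0,0],[0.05,0,0,0],[0.06,0,0,0],[0.07,0,0,0],[0.08,0,0,0],[0.09,0,0,0],[0.10,0,0,0],[0.11,0,0,0],[0.12,0,0,0],[0.13,0,0,0],[0.14,0,0,0],[0.15,0,0,0],[0.16,0,0,0],[0.17,0,0,0],[0.18,0,0,0],[0.19,0,0,0],[0.20,0,0,0]]'
python3 -m handwheel '[[0.005,0,0,0],[0.01,0,0,0],[0.013,0,0,0],[0.013,0,0,0]]'
python3 -m handwheel '[[0.005,0,0,0],[0.01,0,0,0],[0.013,0,0,0],[0.013,0,0,0]]'
```

```text
time: 6.17
position: [0.5631, 0.052, 0.149]
tool_rot: [-0.054, 0.999, -0.0, 0.0]
ft_force: [2.1, 0.4, 1.8]
grip_width: 0.0005
grip_force: 0.9
time: 6.5
position: [0.5591, 0.0516, 0.1488]
tool_rot: [-0.054, 0.999, 0.0, -0.0]
ft_force: [1.5, -0.1, 0.5]
grip_width: 0.0004
grip_force: 0.5
time: 6.83
position: [0.5578, 0.0514, 0.149]
tool_rot: [-0.054, 0.999, 0.0, 0.003]
ft_force: [6.3, 2.0, -3.0]
grip_width: 0.0004
grip_force: 2.9
```

```bash
python3 -m handwheel '[[0.005,0,0,0],[0.01,0,0,0],[0.01,0,0,0],[0.01,0,0,0]]'
python3 -m handwheel '[[-0.01,0,0,0],[-0.03,0,0,0],[-0.05,0,0,0],[-0.05,0,0,0],[-0.05,0,-0.1,0],[-0.05,0,-0.2,0],[-0.05,0,-0.27,0],[-0.05,0,-0.27,0],[-0.05,0,-0.27,0]]'
python3 - <<'E'
from h import *
to([.448,.034,.23])
c=vision.camera("scene")
cv2.imwrite("pics/s3.png",cv2.resize(c["frame"][190:300,270:400],None,fx=5,fy=5,interpolation=cv2.INTER_CUBIC)[...,::-1])
E
```

```text
time: 7.17
position: [0.5576, 0.0514, 0.1491]
tool_rot: [-0.054, 0.999, 0.0, 0.006]
ft_force: [10.1, 2.6, -8.6]
grip_width: 0.0006
grip_force: 5.3
time: 7.92
position: [0.5675, 0.0525, 0.231]
tool_rot: [-0.054, 0.999, -0.0, 0.001]
ft_force: [-0.4, 0.9, -0.3]
grip_width: 0.0004
grip_force: 0.0
t 7.9167 tcp [0.5675 0.0525 0.231 ] F [-0.4  0.9 -0.3] tool y angle 96.23
rows [ 0.4027 -0.018   0.0026]
```

View pics/s3.png

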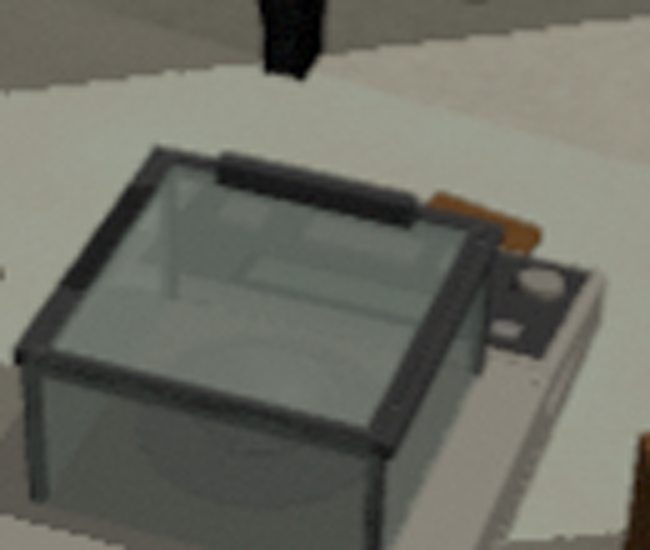

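The cover is fully shut: its frame is flush with the shield and the stop was felt at 10 N. Next, over to the tare key.

```bash
python3 -m handwheel '[[0.13,-0.006,0,0],[0.26,-0.012,0,0],[0.36,-0.018,0,0],[0.402,-0.018,0,0],[0.402,-0.018,0,0],[0.402,-0.018,0.13,0],[0.402,-0.018,0.26,0],[0.402,-0.018,0.39,0],[0.402,-0.018,0.48,0],[0.402,-0.018,0.52,0],[0.402,-0.018,0.54,0],[0.402,-0.018,0.54,0],[0.402,-0.018,0.54,0]]'
python3 -c "
from h import *
to([.448,.034,.059])"
```

```text
time: 9.05
position: [0.4489, 0.034, 0.0676]
tool_rot: [-0.054, 0.999, 0.0, -0.0]
ft_force: [0.4, 0.5, 1.0]
grip_width: 0.0005
grip_force: 0.0
t 9.05 tcp [0.4489 0.034  0.0676] F [0.4 0.5 1. ] tool y angle 96.23
rows [0.003  0.0002 0.0287]
```

```bash
python3 -m handwheel '[[0.003,0,0.015,0],[0.003,0,0.025,0],[0.003,0,0.03,0],[0.003,0,0.03,0],[0.003,0,0.03,0]]'
python3 -m handwheel '[[0,0,0.004,0],[0,0,0.008,0],[0,0,0.008,0],[0,0,0.008,0]]'
python3 -m handwheel '[[0,0,0.004,0],[0,0,0.007,0],[0,0,0.007,0],[0,0,0.007,0]]'
```

```text
time: 9.47
position: [0.4477, 0.0339, 0.0593]
tool_rot: [-0.054, 0.999, -0.0, 0.001]
ft_force: [-0.2, 0.7, -0.3]
grip_width: 0.0003
grip_force: 0.1
time: 9.8
position: [0.448, 0.0339, 0.0568]
tool_rot: [-0.054, 0.999, -0.0, 0.001]
ft_force: [1.3, -0.6, 2.4]
grip_width: 0.0
grip_force: 1.3
time: 10.13
position: [0.4483, 0.0339, 0.0549]
tool_rot: [-0.054, 0.999, -0.0, 0.001]
ft_force: [2.4, 1.2, 7.4]
grip_width: 0.0004
grip_force: 3.2
```

```bash
python3 -m handwheel '[[0,0,0.004,0],[0,0,0.007,0],[0,0,0.007,0],[0,0,0.007,0]]'
python3 -m handwheel '[[0,0,-0.02,0],[0,0,-0.06,0],[0,0,-0.1,0],[0,0,-0.1,0],[0,0,-0.1,0]]'
python3 -c "
from h import *
to([.4544,-.0258,.0676])"
```

```text
time: 10.47
position: [0.4485, 0.0339, 0.0543]
tool_rot: [-0.054, 0.999, -0.0, 0.002]
ft_force: [-2.3, 2.2, 22.9]
grip_width: 0.0008
grip_force: 11.4
time: 10.88
position: [0.447, 0.034, 0.0823]
tool_rot: [-0.054, 0.999, -0.0, -0.0]
ft_force: [0.8, -1.1, 1.0]
grip_width: 0.0007
grip_force: 0.0
t 10.8833 tcp [0.447  0.034  0.0823] F [ 0.8 -1.1  1. ] tool y angle 96.23
rows [-0.0028 -0.2007  0.0491]
```

The tare key bottomed at 23 N and is released. Print key next.

```bash
python3 -m handwheel '[[-0.003,-0.1,0,0],[-0.003,-0.18,0,0],[-0.003,-0.2,0,0],[-0.003,-0.2,0,0],[-0.003,-0.2,0.04,0],[-0.003,-0.2,0.065,0],[-0.003,-0.2,0.078,0],[-0.003,-0.2,0.078,0]]'
python3 -m handwheel '[[0,0,0.005,0],[0,0,0.01,0],[0,0,0.015,0],[0,0,0.015,0],[0,0,0.015,0]]'
python3 -m handwheel '[[0,0,0.004,0],[0,0,0.007,0],[0,0,0.007,0],[0,0,0.007,0]]'
```

```text
time: 11.55
position: [0.4535, -0.0246, 0.0579]
tool_rot: [-0.055, 0.999, 0.001, -0.002]
ft_force: [0.3, 0.7, 2.2]
grip_width: 0.0004
grip_force: 0.8
time: 11.97
position: [0.4541, -0.0248, 0.0549]
tool_rot: [-0.054, 0.999, 0.0, -0.0]
ft_force: [-1.3, 4.1, 6.2]
grip_width: 0.0005
grip_force: 2.7
time: 12.3
position: [0.4542, -0.0247, 0.0542]
tool_rot: [-0.054, 0.999, 0.0, 0.0]
ft_force: [-2.8, 4.2, 21.3]
grip_width: 0.0005
grip_force: 10.5
```

Bottomed as well. Lifting clear, then a last look.

```bash
python3 -m handwheel '[[0,0,-0.02,0],[0,0,-0.1,0],[0,0,-0.2,0],[0,0,-0.3,0],[0,0,-0.4,0],[0,0,-0.5,0],[0,0,-0.6,0],[0,0,-0.6,0],[0,0,-0.6,0]]'
python3 - <<'E'
from h import *
c=vision.camera("scene")
cv2.imwrite("pics/s4.png",cv2.resize(c["frame"][170:350,220:460],None,fx=3,fy=3)[...,::-1])
E
```

```text
time: 13.05
position: [0.4562, -0.0261, 0.2342]
tool_rot: [-0.054, 0.999, -0.001, 0.003]
ft_force: [-0.1, -1.1, 0.8]
grip_width: 0.0003
grip_force: 0.0
```

View pics/s4.png

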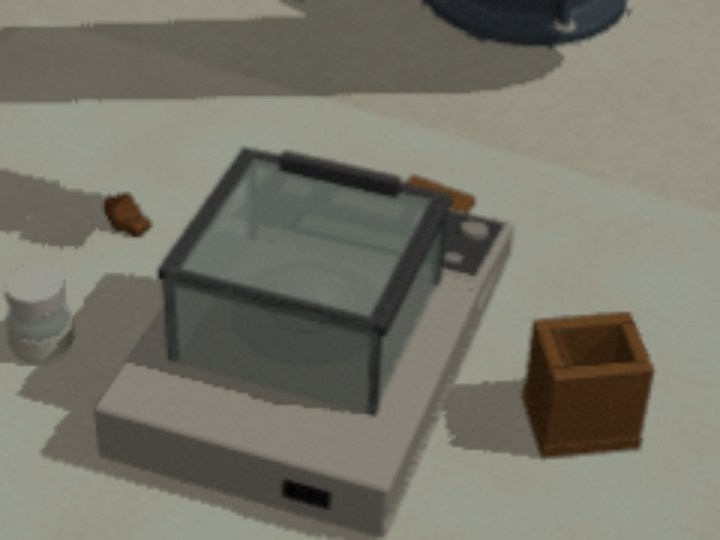

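The picture shows the cover shut, with its ridge at the front at about (172, 340) crop. The box, jar, lump and plate are where they were, and the gripper is clear.

```bash
python3 -c "
from rig import job
print(job.hand_in())"
```

```text
the job is handed in; nothing more can be done
None
```

I pushed the cover fully shut, pressed the tare key and then the print key to their stops and released each, and handed the job in with the gripper clear; hand-in returned no verdict.

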